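Make up two microscope kits

ROBOT

A 6-joint arm with a two-finger parallel gripper is mounted at the origin on the work surface. World frame = base frame: x ahead of the robot, y to its left, z up, the work surface at z = 0. Lengths are in mm, angles in rad, forces in N, time in s.
With the tool pointing down it reaches from about 300 to 825 mm from the base axis. Payload 5.4 kg.
Tool frame: the origin (TCP) lies at the centre of the arm's flange, where the gripper is bolted on; the fingertips stand 190 mm ahead of it and the grasp point (between the pads) lies 171 mm ahead of it; z points along the fingers, y is the line along which they close (so a half turn about z gives the same grasp; the last joint's range is limited). The gripper opens to 92 mm and grips with 3 to 60 N. Pads are 20 mm wide; open, the fingers measure 128 mm over their backs; the gripper's body (75 mm by 189 mm) begins 69 mm behind the grasp point.
Start: joints at [1.102, 0.158, 1.597, -0, 1.386, -0.21], TCP at [147.166, 555.833, 404.701] pointing down, gripper open.
Joint ranges: [-2.91, 2.91], [-0.94, 2.29], [0.18, 2.7], [-1.29, 4.43], [0.17, 2.64], [-3, 3]. Speed limits (rad/s): [2.57, 2.57, 3.14, 3.14, 3.14, 3.14].

INTERFACE

Orientations are given as a unit quaternion [w, x, y, z].
In Python, from bench import * gives the robot as it stands. The module is installed in compiled form; this text tells all that it offers. Calls block until the motion is done:
- movep(position, orientation): joint-space move of the TCP to a pose.
- move_straight(position, attitude=None, feed=150, contact_N=None): straight line of the TCP; attitude=None keeps the orientation; feed is the mean speed in mm/s. With contact_N (N) it stops when the force on the tool has changed by that much, and returns True; else False.
- move_j(angles): joint-space move.
- set_gripper(opening, grip_force=None): finger opening in mm; grip_force is the grip in N (None keeps the last); returns when the fingers have stopped.
- wait(seconds).
- inverse_kinematics(position, orientation): joint angles nearest the present ones, or None.
- observe(): the state.
- get_image(name): name is "scene" or "top"; returns the picture (420x560x3 uint8, blue, green, red); there is no depth.
- camera_model(name): a dict with "K" (3x3 intrinsics, pixels), "k1" (the pictures are not rectified: a ray, as slopes to the right and down, at radius r is drawn at 1 + k1 r^2 times it, then the intrinsics apply), "eye" and "rotation" of the camera in the world. Camera axes: x right, y up, looking along -z (the intrinsics and any distortion apply to the point x, -y, -z); pixel columns grow to the right and rows downward; lengths in mm; the calibration is good to about 2 mm. A picture is of the moment at which its call begins. camera_model takes no time and is no camera call.
A pose or a line that the arm cannot do raises Unreachable and nothing moves.
- sign_off(): hands the job in; it is judged then, once.
Trained networks look in the newest picture that a camera, given by its name, has taken for a name from the list of things; names that differ only in an ending like _2 or _b are one class to them, and where a whole thing is asked for, a point or a joint stands for the part that bears it (a point fixed in the world has none). Each returns a list of dicts, best first, with "conf" (0 to 1); they miss things now and then, are a little off and sometimes report something else, mostly with a low value. They report only what shows in the picture. A call takes as long as a camera call. They do not tell look-alikes from the thing itself.
- search_frame(camera, thing): "bbox" ([left, top, width, height] in pixels, round what is visible of it).
- silhouettes(camera, thing): "region" (420x560 bool, what is visible of it) and "bbox" ([left, top, width, height] in pixels, round what is visible of it).
- place_of(camera, thing): "uv" ([column, row] in pixels: a listed point, or the origin of a listed thing).
The state is a dict: "time": time; "q": joint angles; "dq": joint speeds; "tau": joint torques, N m; "position": TCP position; "tool_rot": TCP orientation; "ft_force": force on the tool from outside, world axes, zero at the start; "torque": the same for the moment, N m; "grip_width": finger opening in mm; "gripper_force": force on a finger pad.
Only numpy, scipy, OpenCV 4.12 (cv2) and the standard library are available. Lean on these libraries where they do the work, as an engineer would, in place of code of your own. Each camera call takes 0.05 s, during which the arm holds its last target. There are 200 camera calls.

TASK

Make up the two microscope kits from the stock on the bench: the yellow-ringed objective and the black eyepiece go in the green-lined tray, and the red-ringed objective, the amber bottle and the orange coverslip box go in the white-lined tray. Stand each thing upright on the floor of a compartment of its own (any compartment of the right tray), setting it down gently rather than dropping it. Leave the blue-ringed objective and the green bottle standing untouched where they are.

Things in the scene. Friction and masses are not known exactly. Their poses are not given: they have to be found in the camera images.
- objective_red: Microscope objective standing upright, nose up: steel barrel 28 mm in diameter and straight from its foot to 40 mm up, above it a conical red colour ring (28 mm wide narrowing to 16 mm, 40 to 51 mm up), then a small steel nose; 58 mm tall in all, about 0.1 kg. Origin at the centre of its underside, z up along its axis.
- objective_yellow: Microscope objective standing upright, nose up: steel barrel 28 mm in diameter and straight from its foot to 40 mm up, above it a conical yellow colour ring (28 mm wide narrowing to 16 mm, 40 to 51 mm up), then a small steel nose; 58 mm tall in all, about 0.1 kg. Origin at the centre of its underside, z up along its axis.
- objective_blue: Microscope objective standing upright, nose up: steel barrel 28 mm in diameter and straight from its foot to 40 mm up, above it a conical blue colour ring (28 mm wide narrowing to 16 mm, 40 to 51 mm up), then a small steel nose; 58 mm tall in all, about 0.1 kg. Origin at the centre of its underside, z up along its axis. It stays in the stock.
- eyepiece: Microscope eyepiece standing upright: black cylinder 32 mm in diameter and 50 mm tall with silver stripes round its side and a lens in its flat top, about 0.07 kg. Origin at the centre of its underside, z up along its axis.
- bottle_amber: Small amber-brown glass bottle standing upright with a black cap: 34 mm in diameter and straight up to 44 mm, then a shoulder and a cap 20 mm in diameter; 68 mm tall, about 0.06 kg. Origin at the centre of its underside, z up.
- bottle_green: Small green glass bottle standing upright with a white cap: 34 mm in diameter and straight up to 44 mm, then a shoulder and a cap 20 mm in diameter; 68 mm tall, about 0.06 kg. Origin at the centre of its underside, z up. It stays in the stock.
- slip_box: Upright coverslip box, orange, with a white stripe round it and a white spot on top, shut for good: 32 mm by 32 mm, 46 mm tall, about 0.04 kg. Origin at the centre of its underside, x and y square to its sides, z up.
- tray_green: Low light wooden kit tray with a green lining, fixed to the bench, 72 mm (its x) by 139 mm (its y), the rim 12 mm above the bench. It has two square compartments in a row along its y axis, each 62 mm square inside, floor 5 mm above the bench, parted by 5 mm walls that rise 7 mm above the floor; the compartment centres lie at x = 0, y = -33.5 and +33.5 mm. Origin at the centre of its underside, z up.
- tray_white: Low dark wooden kit tray with a white lining, fixed to the bench, 72 mm (its x) by 206 mm (its y), the rim 12 mm above the bench. It has three square compartments in a row along its y axis, each 62 mm square inside, floor 5 mm above the bench, parted by 5 mm walls that rise 7 mm above the floor; the compartment centres lie at x = 0, y = -67, 0 and +67 mm. Origin at the centre of its underside, z up.
Not all that is in view belongs to the job. Leave any pink look-alike of the tray_white alone. Leave any pink look-alike of the eyepiece alone.

How it is judged (in metres and radians):
At the end, for the whole second after the job is handed in: Each kit's things stand in separate compartments of the right tray, within 20 mm of the compartment centre along each tray axis, underside 2 to 9 mm above the tray's, tilt under 0.12 rad, at rest. Blue objective and green bottle upright, at rest, within 15 mm of their start (((y of objective_yellow in the frame of tray_green between -0.0535 and -0.0135 m and y of eyepiece in the frame of tray_green between 0.0135 and 0.0535 m) or (y of objective_yellow in the frame of tray_green between 0.0135 and 0.0535 m and y of eyepiece in the frame of tray_green between -0.0535 and -0.0135 m)) and x of objective_yellow in the frame of tray_green between -0.02 and 0.02 m and z of objective_yellow in the frame of tray_green between 0.002 and 0.009 m and angle between each of objective_yellow, eyepiece, objective_red, bottle_amber, slip_box, objective_blue, bottle_green's own z axis and vertical below 0.12 rad and linear speed of each of objective_yellow, eyepiece, objective_red, bottle_amber, slip_box, objective_blue, bottle_green below 0.02 m/s and angular speed of each of objective_yellow, eyepiece, objective_red, bottle_amber, slip_box below 0.2 rad/s and x of eyepiece in the frame of tray_green between -0.02 and 0.02 m and z of eyepiece in the frame of tray_green between 0.002 and 0.009 m and ((y of objective_red in the frame of tray_white between -0.087 and -0.047 m and y of bottle_amber in the frame of tray_white between -0.02 and 0.02 m and y of slip_box in the frame of tray_white between 0.047 and 0.087 m) or (y of objective_red in the frame of tray_white between -0.087 and -0.047 m and y of bottle_amber in the frame of tray_white between 0.047 and 0.087 m and y of slip_box in the frame of tray_white between -0.02 and 0.02 m) or (y of objective_red in the frame of tray_white between -0.02 and 0.02 m and y of bottle_amber in the frame of tray_white between -0.087 and -0.047 m and y of slip_box in the frame of tray_white between 0.047 and 0.087 m) or (y of objective_red in the frame of tray_white between -0.02 and 0.02 m and y of bottle_amber in the frame of tray_white between 0.047 and 0.087 m and y of slip_box in the frame of tray_white between -0.087 and -0.047 m) or (y of objective_red in the frame of tray_white between 0.047 and 0.087 m and y of bottle_amber in the frame of tray_white between -0.087 and -0.047 m and y of slip_box in the frame of tray_white between -0.02 and 0.02 m) or (y of objective_red in the frame of tray_white between 0.047 and 0.087 m and y of bottle_amber in the frame of tray_white between -0.02 and 0.02 m and y of slip_box in the frame of tray_white between -0.087 and -0.047 m)) and x of objective_red in the frame of tray_white between -0.02 and 0.02 m and z of objective_red in the frame of tray_white between 0.002 and 0.009 m and x of bottle_amber in the frame of tray_white between -0.02 and 0.02 m and z of bottle_amber in the frame of tray_white between 0.002 and 0.009 m and x of slip_box in the frame of tray_white between -0.02 and 0.02 m and z of slip_box in the frame of tray_white between 0.002 and 0.009 m and distance of each of objective_blue, bottle_green from where it was at the start of the episode below 0.015 m); the robot touches nothing.
It fails at once if a thing for a kit is dropped or flung: faster than 0.8 m/s (a fall of over 30 mm) while its underside is less than 40 mm above the bench ((height (world z) of objective_yellow below 0.04 m and linear speed of objective_yellow above 0.8 m/s) or (height (world z) of eyepiece below 0.04 m and linear speed of eyepiece above 0.8 m/s) or (height (world z) of objective_red below 0.04 m and linear speed of objective_red above 0.8 m/s) or (height (world z) of bottle_amber below 0.04 m and linear speed of bottle_amber above 0.8 m/s) or (height (world z) of slip_box below 0.04 m and linear speed of slip_box above 0.8 m/s)).
It fails at once if the blue-ringed objective or the green bottle is moved by more than 20 mm or tipped over (distance of any of objective_blue, bottle_green from where it was at the start of the episode above 0.02 m or angle between any of objective_blue, bottle_green's own z axis and vertical above 0.4 rad).
It also fails if it takes over 99 s, if anything falls off the work surface, if the arm or the gripper's body presses on something with over 40 N, if the wrist force passes 120 N, or if a joint passes its speed limit or range.

## Working session

There is one attempt and no reset: what is moved stays moved. The work goes in short steps, each a Python script; the robot and the scene stay as the last script left them, time stands still between calls to the robot, and variables do not carry over. Pictures are saved under pics/ and viewed, at most 14 in all, crops included, and the job is handed in when it is done.

```bash
mkdir -p pics; python3 - <<'E'
from bench import *
import cv2
for n in("top","scene"):
    cv2.imwrite(f"pics/{n}0.png",get_image(n)); m=camera_model(n); print(n,m)
    for t in "objective_red objective_yellow objective_blue eyepiece bottle_amber bottle_green slip_box tray_green tray_white".split():
        print(t,[([int(v) for v in d["uv"]],round(d["conf"],2)) for d in place_of(n,t)], [(d["bbox"],round(d["conf"],2)) for d in search_frame(n,t)] if n=="top" else "")
s=observe();print(s["time"],s["position"],s["tool_rot"])
E
```

```text
top {'K': array([[466.67268427,   0.        , 290.7257671 ],
       [  0.        , 466.67268427, 216.44074966],
       [  0.        ,   0.        ,   1.        ]]), 'k1': -0.06925108497725217, 'eye': array([404.5071868 ,  -1.23348254, 905.52728301]), 'rotation': array([ 0.71708164,  0.01334089, -0.02144492, -0.69653145])}
objective_red [([130, 150], 0.63)] [([116.6, 141.0, 22.4, 16.2], 0.83)]
objective_yellow [([284, 221], 0.62), ([223, 130], 0.59)] [([285.9, 99.3, 108.7, 40.2], 0.69), ([279.1, 213.7, 17.6, 13.5], 0.68)]
objective_blue [([343, 231], 0.66)] []
eyepiece [([425, 226], 0.73), ([395, 227], 0.64), ([449, 168], 0.64), ([172, 221], 0.44)] [([386.7, 216.9, 20.4, 19.5], 0.77), ([421.1, 219.2, 20.7, 16.3], 0.54)]
bottle_amber [([447, 166], 0.67)] [([440.0, 155.1, 26.0, 21.8], 0.63)]
bottle_green [([338, 117], 0.69), ([394, 225], 0.61), ([172, 221], 0.57)] [([159.6, 211.8, 22.3, 11.9], 0.6)]
slip_box [([237, 214], 0.67)] [([225.7, 204.4, 19.6, 20.8], 0.76)]
tray_green [([225, 126], 0.9)] [([185.8, 105.9, 75.1, 43.8], 0.69)]
tray_white [([339, 120], 0.91), ([405, 329], 0.64), ([3
[... 174 characters left out ...]
, 435.77990339, 204.7698436 ],
       [  0.        ,   0.        ,   1.        ]]), 'k1': 0.044084154577414665, 'eye': array([968.29844965, 314.18350381, 665.41932413]), 'rotation': array([0.4567812 , 0.17782101, 0.32862784, 0.80730067])}
objective_red [([413, 335], 0.79)] 
objective_yellow [([288, 210], 0.63)] 
objective_blue [([249, 192], 0.62)] 
eyepiece [([188, 165], 0.84), ([211, 174], 0.56)] 
bottle_amber [([135, 194], 0.86)] 
bottle_green [([389, 260], 0.61)] 
slip_box [([330, 234], 0.98)] 
tray_green [([302, 308], 0.77)] 
tray_white [([250, 127], 0.68), ([190, 261], 0.56)] 
1.45 [147.15337348 555.84249811 404.69560766] [-1.88527718e-05  1.29040220e-01  9.91639360e-01  5.12262136e-06]
```

View pics/top0.png

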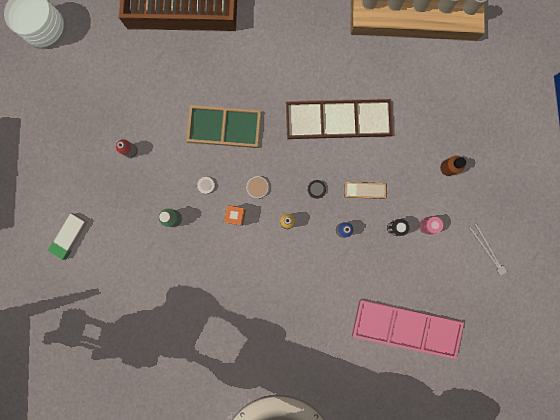

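View pics/scene0.png

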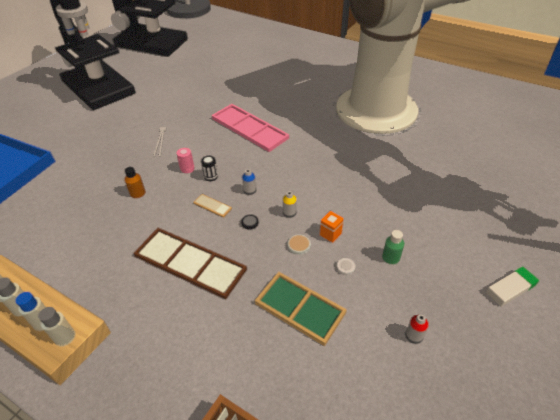

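```bash
cat > h.py <<'E'
from bench import *
import numpy as np, cv2
from scipy.spatial.transform import Rotation as R
from scipy.optimize import least_squares
F=np.diag([1.,-1,-1])
CAM={}
for n in("top","scene"):
    m=camera_model(n); w,x,y,z=m["rotation"]
    A=F@R.from_quat([x,y,z,w]).as_matrix().T
    CAM[n]=(A,m["eye"],m["K"],np.array([m["k1"],0,0,0]))
def proj(n,P):
    A,e,K,d=CAM[n]
    return cv2.projectPoints(np.asarray(P,float).reshape(-1,3),cv2.Rodrigues(A)[0],-A@e,K,d)[0].reshape(-1,2)
def unproj(n,uv,z):
    A,e,K,d=CAM[n]
    u=cv2.undistortPoints(np.asarray(uv,float).reshape(-1,1,2),K,d).reshape(-1,2)
    r=np.c_[u,np.ones(len(u))]@A
    return e+r*((z-e[2])/r[:,2])[:,None]
SH={"objective":[(0,14),(40,14),(51,8),(58,7)],"eyepiece":[(0,16),(50,16)],"bottle":[(0,17),(44,17),(52,10),(68,10)],"slip":[(0,16),(46,16)]}
def model(t):
    if t=="slip_box": return np.array([[a,b,z] for z in(0,46) for a in(-16,16) for b in(-16,16)],float)
    a=np.linspace(0,2*np.pi,24)
    return np.concatenate([np.c_[r*np.cos(a),r*np.sin(a),0*a+z] for z,r in SH[t.split("_")[0]]])
def bb(p): return np.r_[p.min(0),p.max(0)]
def locate(t,guess,take=True,cams=("top","scene"),verb=True):
    """fit the upright thing's x,y to its silhouette boxes near the guess"""
    M=model(t); obs=[]
    for n in cams:
        if take: get_image(n)
        want=bb(proj(n,M+[*guess,0]))
        c=[np.r_[d["bbox"][:2],np.add(d["bbox"][:2],d["bbox"][2:])] for d in silhouettes(n,t)]
        c=[b for b in c if np.abs((b[:2]+b[2:]-want[:2]-want[2:])/2).max()<14]
        if c: obs.append((n,c[0]))
    if not obs: return None
    f=lambda g:np.concatenate([bb(proj(n,M+[*g,0]))-b for n,b in obs])
    s=least_squares(f,guess,loss="soft_l1")
    if verb: print(t,s.x.round(1),[o[0] for o in obs],f(s.x).round(1))
    return s.x
E
python3 - <<'E'
from h import *
g={"objective_red":(124,147),"objective_yellow":(287,221),"objective_blue":(345,230),"eyepiece":(399,227),"bottle_amber":(453,165),"bottle_green":(169,217),"slip_box":(235,215)}
for t,uv in g.items():
    p=unproj("top",[uv],35)[0,:2]; r=locate(t,p)
    print("  guess",t,p.round(1),r is None)
im=get_image("top")
for t in("tray_green","tray_white"):
    for n in("top","scene"):
        if n=="scene":get_image(n)
        for d in silhouettes(n,t):
            cs,_=cv2.findContours(d["region"].astype(np.uint8),cv2.RETR_EXTERNAL,cv2.CHAIN_APPROX_NONE)
            c=unproj(n,max(cs,key=cv2.contourArea).reshape(-1,2),12)[:,:2].astype(np.float32)
            print(t,n,round(d["conf"],2),cv2.minAreaRect(c))
x,y=unproj("top",[(235,215)],46)[0,:2]
hsv=cv2.cvtColor(im,cv2.COLOR_BGR2HSV)[200:230,220:250]
m=((hsv[...,0]>5)&(hsv[...,0]<15)&(hsv[...,1]>200)&(hsv[...,2]>150)).astype(np.uint8)
print("box",cv2.minAreaRect(cv2.findNonZero(m)))
cv2.imwrite("pics/box.png",cv2.resize(im[190:245,140:470],None,fx=2.4,fy=2.4,interpolation=cv2.INTER_CUBIC))
E
```

```text
objective_red [569.6 308.6] ['top', 'scene'] [-1.6 -3.6 -1.3 -1.2  0.6 -4.9 -2.9 -1.8]
  guess objective_red [569.8 308.8] False
objective_yellow [439.3  -5.2] ['top', 'scene'] [ 0.2 -0.6  0.4  1.1  1.4  0.1 -0.4  0.8]
  guess objective_yellow [438.8  -3.9] False
objective_blue [ 424.9 -110.3] ['top', 'scene'] [ 0.1 -1.1  1.4 -0.1  2.7  0.5  0.4 -1.2]
  guess objective_blue [ 425.1 -112.8] False
eyepiece [ 431.9 -213.7] ['top', 'scene'] [ 0.1  0.5  0.3 -1.4 -0.   0.9  0.9 -1. ]
  guess eyepiece [ 433.6 -214.4] False
bottle_amber [ 549.6 -321.6] ['top', 'scene'] [-0.3  0.7  0.3 -0.8  1.9 -3.3 -1.9  2.7]
  guess bottle_amber [ 554.6 -316.6] False
bottle_green [439.4 218.2] ['top', 'scene'] [-0.6 -2.5 -0.   0.9  0.6 -3.6 -1.6  0.5]
  guess bottle_green [439.8 217. ] False
slip_box [448.2  97.2] ['top', 'scene'] [-0.6  0.1 -3.  -4.3 -0.2 -2.3 -0.9 -1.9]
  guess slip_box [447.2  93.5] False
tray_green top 0.67 ((619.4873046875, 124.76129913330078), (141.81414794921875, 77.64556884765625), 88.93318939208984)
tray_green scene 0.82 ((625.67919921875, 126.7681884765625), (143.05018615722656, 79.58946990966797), 86.88505554199219)
tray_green scene 0.71 ((438.024658203125, 91.56900024414062), (76.54423522949219, 45.989967346191406), 25.93101692199707)
tray_white top 0.8 ((642.0103149414062, -99.51420593261719), (77.25593566894531, 210.18836975097656), 3.6750128269195557)
tray_white scene 0.8 ((245.62200927734375, -239.68374633789062), (215.27487182617188, 82.54814147949219), 78.9501953125)
tray_white scene 0.66 ((647.8880615234375, -96.7506103515625), (81.2273941040039, 212.08468627929688), 3.8530359268188477)Traceback (most recent call last):
  File "<stdin>", line 17, in <module>
cv2.error: OpenCV(4.12.0) /io/opencv/modules/imgproc/src/convhull.cpp:143: error: (-215:Assertion failed) total >= 0 && (depth == CV_32F || depth == CV_32S) in function 'convexHull'
```

```bash
python3 - <<'E'
from h import *
im=get_image("top")
a=im[190:245,215:300].repeat(1,0); b=im[125:180,90:175]; c=im[140:195,410:495]; 
cv2.imwrite("pics/box.png",cv2.resize(np.hstack([a,b,c]),None,fx=3,fy=3,interpolation=cv2.INTER_CUBIC))
for f,(x,y) in {"y":(439,-5),"r":(570,309),"a":(550,-322)}.items(): print(f,proj("top",[(x,y,0),(x,y,50)]))
E
```

```text
y [[287.49966057 221.61735298]
 [287.64317951 220.58370244]]
r [[129.94600135 150.39661357]
 [121.13469202 145.32672044]]
a [[449.34521534 170.20113561]
 [458.63589459 166.27880901]]
```

View pics/box.png

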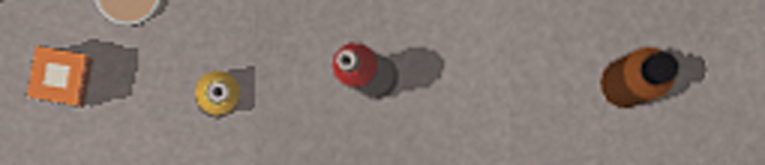

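```bash
cat > pp.py <<'E'
from h import *
H=30; UP=120
TR={"tray_green":(622.5,125.8,np.radians(-2)),"tray_white":(645,-98,np.radians(3.75))}
def quat(phi):
    c,s=np.cos(phi),np.sin(phi)
    x,y,z,w=R.from_matrix(np.array([[-s,c,0],[c,s,0],[0,0,-1]])).as_quat()
    return [w,x,y,z]
def slot(tray,dy):
    x,y,a=TR[tray]; return x-dy*np.sin(a),y+dy*np.cos(a),a
def pick(x,y,phi,width):
    z=171+H
    movep([x,y,z+UP],quat(phi)); set_gripper(width+28,20)
    move_straight([x,y,z+45],feed=200); 
    hit=move_straight([x,y,z],feed=60,contact_N=6)
    set_gripper(0,20); g=observe()
    print("pick hit",hit,"width",round(g["grip_width"],1),"force",round(g["gripper_force"],1))
    assert not hit and abs(g["grip_width"]-width)<5
    move_straight([x,y,z+UP],feed=150)
    print("held width",round(observe()["grip_width"],1))
def place(tray,dy,width):
    x,y,a=slot(tray,dy); z=171+H+5
    movep([x,y,z+UP],quat(a))
    move_straight([x,y,z+15],feed=150)
    hit=move_straight([x,y,z-3],feed=20,contact_N=3); p=observe()["position"]
    print("place hit",hit,"z above nominal",round(p[2]-z,1))
    set_gripper(width+22); move_straight([x,y,p[2]+UP-20],feed=150)
    print("t",round(observe()["time"],1))
E
python3 - <<'E'
from pp import *
q=unproj("top",[(215+a/3,190+b/3) for a,b in((35,46),(88,53),(80,105),(28,100))],46)[:,:2]
print("box",q.mean(0),q)
pick(439,-5,0,28); place("tray_green",33.5,28)
E
```

```text
box [445.97130769  93.66637547] [[464.01555004 108.3064845 ]
 [460.65734763  75.54987722]
 [428.54191178  79.38391553]
 [430.67042132 111.42522463]]
pick hit False width 27.6 force 20.0
held width 27.8
place hit True z above nominal 0.3
t 13.0
```

```bash
python3 - <<'E'
from pp import *
pick(432,-214,0,32); place("tray_green",-33.5,32)
pick(446,94,np.radians(-6),32); place("tray_white",0,32)
pick(551,-320,0,34); place("tray_white",-67,34)
E
```

```text
pick hit False width 31.8 force 20.0
held width 31.5
place hit True z above nominal 0.3
t 22.0
pick hit False width 32.3 force 20.0
held width 32.0
place hit True z above nominal 0.2
t 29.9
pick hit False width 33.1 force 20.0
held width 33.7
place hit True z above nominal 0.3
t 37.8
```

```bash
python3 - <<'E'
from pp import *
pick(569.5,308.6,0,28); place("tray_white",67,28)
movep([450,400,400],quat(0))
a=get_image("top");b=get_image("scene");z=lambda i:cv2.resize(i,None,fx=2,fy=2,interpolation=cv2.INTER_CUBIC)
cv2.imwrite("pics/t1.png",z(a[80:260,140:480])); cv2.imwrite("pics/s1.png",z(b[130:350,100:450]))
for t,s in {"objective_yellow":slot("tray_green",33.5),"eyepiece":slot("tray_green",-33.5),"slip_box":slot("tray_white",0),"bottle_amber":slot("tray_white",-67),"objective_red":slot("tray_white",67),"objective_blue":(424.9,-110.3),"bottle_green":(439.4,218.2)}.items():
    print(np.round(s[:2],1),end=" "); locate(t,s[:2],take=True) 
E
```

```text
pick hit False width 27.4 force 20.0
held width 27.2
place hit True z above nominal 0.3
t 46.9
[623.7 159.3] objective_yellow [622.7 162.1] ['top', 'scene'] [ 1.9  0.4 -3.3  0.1  0.9 -0.8 -1.4  4.2]
[621.3  92.3] eyepiece [619.6  93.8] ['top', 'scene'] [-0.7  0.  -1.8  1.2 -0.6  2.6 -2.  -2.5]
[645. -98.] slip_box [ 643.2 -100.5] ['top', 'scene'] [ 0.1 -1.2 -0.7  1.1 -1.5 -4.3  0.5  0.5]
[ 649.4 -164.9] bottle_amber [ 644.9 -169.5] ['top', 'scene'] [ 1.4  1.7 -0.5 -0.8  2.2 -0.  -1.2  0.8]
[640.6 -31.1] objective_red [640.2 -33.4] ['top', 'scene'] [-1.4  0.   1.8  0.8  0.7  1.6 -1.3 -0.2]
[ 424.9 -110.3] objective_blue [ 424.8 -113.9] ['top', 'scene'] [ 0.9 -0.9 -0.8 -0.8  3.3 -1.8 -0.3 -1.7]
[439.4 218.2] bottle_green [435.4 220. ] ['top', 'scene'] [ 0.7 -1.3 -2.4 -0.2  5.5 -5.9 -1.1 -0.3]
```

View pics/t1.png

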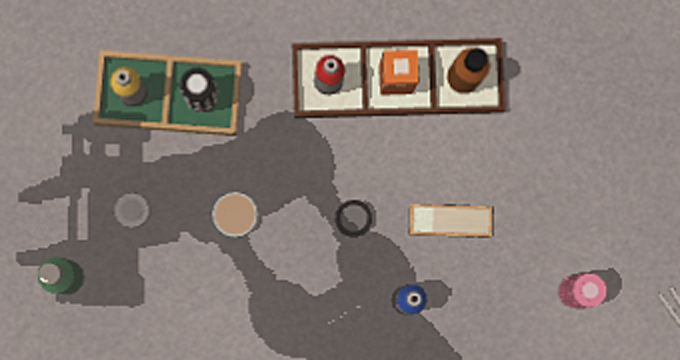

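View pics/s1.png

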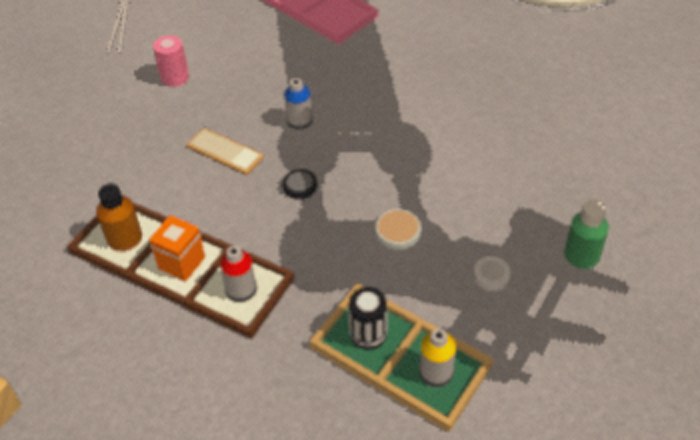

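The two views show the yellow objective and the eyepiece in the green-lined tray (top crop at 127,85 and 197,90). The red objective, box and amber bottle are in the white-lined tray (330,72; 400,72; 468,70). Each is upright and near the centre of its own compartment. The blue objective and green bottle are still in place.

```bash
python3 -c "
from bench import *
print(sign_off())"
```

```text
the job is handed in; nothing more can be done
None
```

Both kits are made up and the job is handed in at about 50 s: all five things stand upright in their own compartments of the right trays, and the blue objective and green bottle are where they started; `sign_off()` returned no verdict.

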